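Show a well plate to the imager, then hang it up

TASK

Take the blue plate carrier out of the sloping white cradle by its black tab and hold it up to the imager in the marked viewing pose: between the two slanted orange bars, centred on them and leaning as they do, the well plate facing the lens, still for two seconds. Then hang it upright on the stand with both of its holes over both pegs, the plate facing outwards, and let go. Leave the other things on the bench where they are.

Things in the scene. Friction and masses are not known exactly. Their poses are not given: they have to be found in the camera images.
- carrier: Loose carrier, 0.15 to 0.3 kg: blue board 8 mm thick (x -4 to +4), 150 wide (y), 132 high (z), with a black tab on its upper edge and a white 96-well plate (128 x 85 x 15 mm) fixed on its -x face at z 7 to 93. Origin: middle of its lower edge. At the start it leans in the cradle, 30 degrees from vertical, top towards the cradle's -x, plate facing down; draw it out along its own z, 25 mm or more.
- grip_tab (a point): Middle of the carrier's black grip tab, at z = 148 mm in the carrier's frame; axes as the carrier's. The tab is 12 mm thick (x), 60 mm wide (y), from z = 128 to 168 mm: grip it across x, coming along -z.
- carrier_mid (a point): Middle of the blue board, 66 mm along z from the carrier's origin; axes as the carrier's.
- plate_face (a point): Middle of the open face of the well plate, at x = -19, z = 50 mm in the carrier's frame; axes as the carrier's.
- hole_left (a point): Centre of the carrier's hole at y = +50, z = 112 mm in its frame; 20 mm diameter, through along x.
- hole_right (a point): Centre of the carrier's hole at y = -50, z = 112 mm in its frame; 20 mm diameter, through along x.
- cradle: Fixed white cradle, base 150 x 180 x 12 mm, origin under its middle, z up, front = -x, turned by some yaw. Floor pads, 14 mm lips and 35 mm side cheeks hold the carrier's lower corners; two side arms carry its -x face up to 93 mm from its lower edge. Nothing stands near the tab. Stands left or right of the imager.
- imager: Fixed imager, base 200 x 240 x 12 mm, origin under its middle, z up, turned by some yaw. White camera housing up to 135 mm high, 120 mm wide, at x = -100 to -25 mm; its black lens looks along +x and 30 degrees up. Steel posts at x = 65, y = +-110 mm carry the orange bars.
- view_target: Marked viewing pose, fixed to the imager: origin midway between the two slanted orange bars (60 mm long along z, at y = +-106 mm, free gap 180 mm, upper ends 195 mm above the bench), 165 mm above the bench. The carrier's axes should match these, carrier_mid at this origin: z along the bars, leaning 30 degrees from vertical towards the imager's -x; -x towards the lens.
- hanger: Fixed stand, base 150 x 180 x 12 mm, origin under its middle, z up, turned by some yaw, left or right of the imager. Two posts 24 mm wide, 182 high, at y = +-50, front faces at x = +30 mm. From each a 10 mm peg sticks out 45 mm to -x, rising 12 degrees, axis 165 mm above the bench at the post. The carrier hangs with its -x to the stand's -x, hole centres 5 mm below the peg axes.
- peg_left (a point): Point on the axis of the peg at y = +50 mm, 20 mm in front of the post (x = +10 mm in the stand), 169 mm above the bench; axes as the stand's.
- peg_right (a point): The same on the peg at y = -50 mm.
- red_rack: Loose bystander behind the imager (another stands farther back): red tube rack, 76 x 112 x 34 mm, origin under its centre.
- bottle: Loose bystander behind the imager: clear bottle with a blue cap, 69 mm diameter, 140 mm high, origin under its centre.
- tray: Loose bystander: pale lidded tray with blue clips, 72 x 126 x 27 mm, origin under its centre.
- carton: Loose bystander: small white carton, 32 x 46 x 62 mm, origin under its centre.
- reservoir: Loose bystander: white open trough, 74 x 150 x 27 mm, origin under its centre.
There are look-alikes about, which are no part of the job. What is shaped like the hanger but green is not meant.

How it is judged:
On the way:
1. the carrier is held still in the marked viewing pose, plate towards the lens (distance between carrier_mid and view_target below 0.018 m and angle between the x axis of carrier and the x axis of view_target, either way round below 0.15 rad and angle between the y axis of carrier and the y axis of view_target, either way round below 0.15 rad and x of plate_face in the frame of view_target below -0.001 m and linear speed of carrier below 0.04 m/s), for 1.5 s.
At the end, for the whole second after the job is handed in: The carrier hangs upright (within 14 degrees), at rest and let go, plate facing away from the posts, a peg through each hole: hole centres within 9 mm sideways of the peg axes, 14 mm below to 6 mm above them, and within 20 mm of peg_left and peg_right along the pegs (x of hole_left in the frame of peg_left between -0.02 and 0.02 m and x of hole_right in the frame of peg_right between -0.02 and 0.02 m and y of hole_left in the frame of peg_left between -0.009 and 0.009 m and y of hole_right in the frame of peg_right between -0.009 and 0.009 m and z of hole_left in the frame of peg_left between -0.014 and 0.006 m and z of hole_right in the frame of peg_right between -0.014 and 0.006 m and angle between carrier's own z axis and vertical below 0.25 rad and x of plate_face in the frame of peg_left below -0.001 m and linear speed of carrier below 0.03 m/s and angular speed of carrier below 0.3 rad/s); the robot touches nothing.
It fails at once if a bystander (red rack, bottle, tray, carton or trough) is moved by more than 30 mm (distance of any of red_rack, bottle, tray, carton, reservoir from where it was at the start of the episode above 0.03 m).
It also fails if it takes over 67 s, if anything falls off the work surface, if the arm or the gripper's body presses on something with over 40 N, if the wrist force passes 120 N, or if a joint passes its speed limit or range.

ROBOT

A 6-joint arm with a two-finger parallel gripper is mounted at the origin on a cart in front of the work surface, level with it; the furniture and walls round the work are solid. World frame = base frame: x ahead of the robot, y to its left, z up, the work surface at z = 0. Lengths are in m, angles in rad, forces in N, time in s.
With the tool pointing down it reaches from about 0.35 to 1 m from the base axis. Payload 7.1 kg.
Tool frame: the origin (TCP) lies between the finger pads; the fingertips stand ctrl.nose_length ahead of it and the grasp point (between the pads) is the TCP (ctrl.nose_length is the distance from the TCP to the fingertips, in m); z points along the fingers, y is the line along which they close (so a half turn about z gives the same grasp; the last joint's range is limited). The gripper opens to 85 mm and grips with 20 to 120 N. Pads are 22 mm wide; open, the fingers measure 114 mm over their backs; the gripper's body (76 mm by 85 mm) begins 54 mm behind the grasp point. The pads swing forward as they close: fully open they stand 13 mm farther back than shut.
Start: joints at [-1.239, 0.423, 1.63, -0, 1.089, -0.019], TCP at [0.215, -0.587, 0.216] pointing down, gripper open.
Joint ranges: [-3, 3], [-0.9, 2.11], [0.09, 2.58], [-1.31, 4.45], [0.11, 2.69], [-2.54, 2.54]. Speed limits (rad/s): [2.39, 2.39, 3.01, 3.14, 3.14, 3.14].

INTERFACE

Orientations are given as a unit quaternion [w, x, y, z].
In Python, from plant import ctrl gives the robot as it stands.
- The arm moves only by the tool step_arm, never from a script. Its argument "deltas" is text: rows parted by semicolons, each of 5 numbers parted by spaces: the shift along the tool's x, y, z in mm, then the turn about the tool's z in degrees, then the opening, from 0 (shut) to 1 (fully open). In form: dx dy dz turn gripper; .... A call has 1 to 20 rows; each row is the pose to reach, as a shift and turn from the pose commanded when the call began, along the tool's axes at that moment; what a row does not reach only later rows make up. A row lasts 1/10 s, in which the tool goes at most 50 mm and 8.59 degrees, less where a joint would pass 70% of its speed; a pose out of reach is approached as far as the arm can. A call with a gripper value outside its range is refused whole. The fingers move at their own pace and stop on an object; "force" is the grip in N (left out, the last holds). Time passes only in rows, so rows that repeat a pose let the fingers close. It gives the time, the measured TCP pose, the force, the opening and the grip force at its end, in the units of the state.
- ctrl.observe(): the state, without advancing time (a new reading comes with each control period).
- ctrl.camera(name): name is "scene" or "top" or "wrist"; returns a dict with "img" (384x512x3 uint8, red, green, blue), "K" (3x3 intrinsics, pixels), "extrinsics" (4x4, takes a point from camera to world coordinates). Camera axes: x right, y up, looking along -z (the intrinsics and any distortion apply to the point x, -y, -z); pixel columns grow to the right and rows downward; lengths in m; the calibration is good to about 2 mm. The wrist camera is an equidistant fisheye: a pixel r from the principal point sees the ray r / f radians off the axis. A picture is of the moment at which its call begins. There is no depth.
- ctrl.sign_off(): hands the job in; it is judged then, once.
The state is a dict: "t": time; "q": joint angles; "joint_vel": joint speeds; "effort": joint torques, N m; "tool_pos": TCP position; "ee_rot": TCP orientation; "wrist_force": force on the tool from outside, world axes, zero at the start; "wrist_torque": the same for the moment, N m; "opening": finger opening in m; "finger_force": force on a finger pad.
Only numpy, scipy, OpenCV 4.12 (cv2) and the standard library are available. Lean on these libraries where they do the work, as an engineer would, in place of code of your own. Each camera call takes 0.05 s, during which the arm holds its last target. There are 200 camera calls.

## Working session

There is one attempt and no reset: what is moved stays moved. The work goes in short steps, Python scripts to look and compute and a tool call to move; the robot and the scene stay as the last step left them, time stands still between calls to the robot, and variables do not carry over. Pictures are saved under pics/ and viewed, at most 10 in all, crops included, and the job is handed in when it is done.

Besides the shell and the picture viewer there is one more tool, called after "Call:" by a JSON object that holds its "name" and its "arguments". step_arm: Moves the arm, as the interface text tells. Its arguments: {"type":"object","properties":{"deltas":{"type":"string"},"force":{"type":"number"}},"required":["deltas"]}

```bash
mkdir -p pics && ls
python3 - <<'E'
from plant import ctrl
import cv2,numpy as np
print(ctrl.observe(), ctrl.nose_length)
for n in ("scene","top","wrist"):
    c=ctrl.camera(n); cv2.imwrite(f"pics/{n}0.png",cv2.resize(c["img"][:,:,::-1],(800,600),interpolation=cv2.INTER_CUBIC))
    np.savez(f"{n}0.npz",**{k:c[k] for k in("img","K","extrinsics")})
    print(n,c["K"].tolist(),np.round(c["extrinsics"],4).tolist(),[k for k in c])
E
```

```text
pics
{'t': 0.0, 'q': array([-1.23902673e+00,  4.23836055e-01,  1.63070533e+00,  3.37733837e-05,
        1.08861289e+00, -1.90242777e-02]), 'joint_vel': array([-0.00024697,  0.00050326,  0.00070597, -0.00036662,  0.00061112,
       -0.0004829 ]), 'effort': array([ 7.33148318e-04, -5.57382560e+01, -2.81743544e+01,  1.61953267e-04,
        7.28292565e-03, -1.13875603e-05]), 'tool_pos': array([ 0.21460609, -0.58637964,  0.21514268]), 'ee_rot': array([-7.73613772e-04,  9.84658420e-01,  1.74491223e-01, -1.06827846e-04]), 'wrist_force': array([ 0.96495808, -0.42342039, -0.01242512]), 'wrist_torque': array([-0.04411606, -0.01151757, -0.03623988]), 'finger_force': 0.0, 'opening': 0.08545222747658457} 0.019
scene [[488.2529050466776, 0.0, 260.15245258885807], [0.0, 488.2529050466776, 187.58306344862822], [0.0, 0.0, 1.0]] [[-0.5776, 0.485, -0.6565, -0.5465], [-0.8163, -0.3416, 0.4658, 0.7093], [0.0017, 0.805, 0.5933, 1.1088], [0.0, 0.0, 0.0, 1.0]] ['img', 'K', 'extrinsics']
top [[465.8965198191467, 0.0, 257.23641001783415], [0.0, 465.8965198191467, 200.16806788472277], [0.0, 0.0, 1.0]] [[0.0148, 0.9892, -0.1457, 0.2985], [-0.9998, 0.0165, 0.0106, -0.0667], [0.0129, 0.1455, 0.9893, 1.9075], [0.0, 0.0, 0.0, 1.0]] ['img', 'K', 'extrinsics']
wrist [[297.3186396354542, 0.0, 260.6184770747273], [0.0, 297.3186396354542, 187.12056498329355], [0.0, 0.0, 1.0]] [[0.3432, 0.8924, 0.2931, 0.2894], [-0.9393, 0.3265, 0.1056, -0.559], [-0.0015, -0.3115, 0.9502, 0.3728], [0.0, 0.0, 0.0, 1.0]] ['img', 'K', 'extrinsics']
```

View pics/scene0.png

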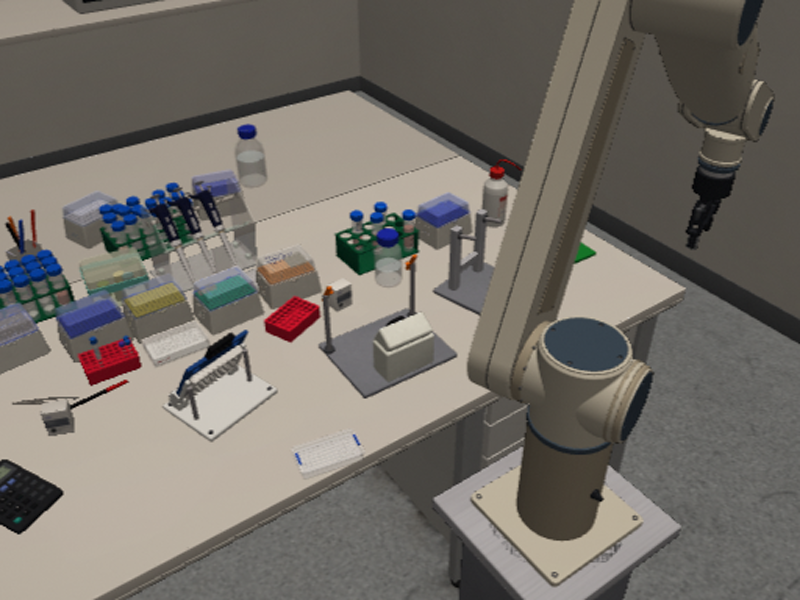

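View pics/top0.png

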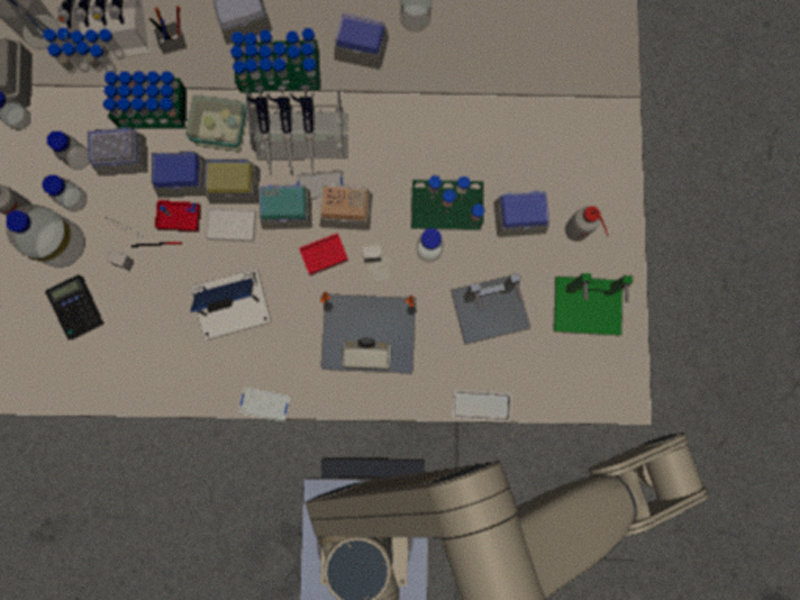

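Run:
```python
import cv2,numpy as np
T=np.load("top0.npz")["img"][:,:,::-1];S=np.load("scene0.npz")["img"][:,:,::-1]
def tile(I,x,y,w,h):
    s=400/w;t=cv2.resize(I[y:y+h,x:x+w],(400,300),interpolation=cv2.INTER_CUBIC)
    for u in range((x+9)//10*10,x+w,10):
        p=int((u+.5-x)*s);cv2.line(t,(p,0),(p,6),(0,255,255),1);cv2.putText(t,str(u),(p-9,15),0,.3,(0,255,255),1)
    for v in range((y+9)//10*10,y+h,10):
        p=int((v+.5-y)*s);cv2.line(t,(0,p),(6,p),(0,255,255),1);cv2.putText(t,str(v),(8,p+3),0,.3,(0,255,255),1)
    return t
A=np.vstack([np.hstack([tile(T,110,165,80,60),tile(T,275,165,80,60)]),np.hstack([tile(T,196,184,80,60),tile(S,92,202,100,75)])])
cv2.imwrite("pics/tiles.png",A)
```

```text
(no output)
```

View pics/tiles.png

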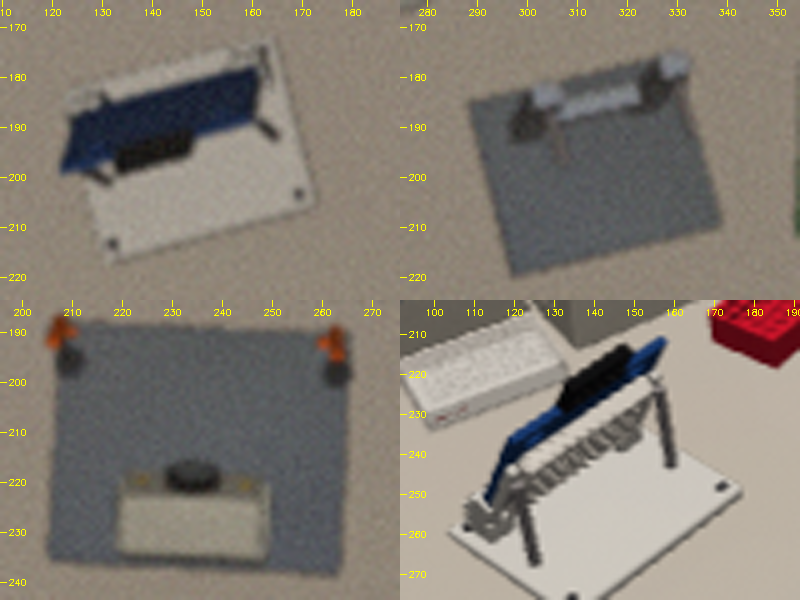

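```bash
cat > h.py <<'E'
import numpy as np,cv2
from scipy.optimize import least_squares
def proj(cam,P):
    K,E=cam["K"],cam["extrinsics"];p=(np.atleast_2d(P)-E[:3,3])@E[:3,:3]
    return np.c_[K[0,0]*p[:,0]/-p[:,2]+K[0,2],K[1,1]*-p[:,1]/-p[:,2]+K[1,2]]
def Rz(a): c,s=np.cos(a),np.sin(a);return np.array([[c,-s,0],[s,c,0],[0,0,1.]])
def Ry(a): c,s=np.cos(a),np.sin(a);return np.array([[c,0,s],[0,1,0],[-s,0,c]])
L30=Ry(-np.pi/6)
E
python3 - <<'E'
from h import *
T=dict(np.load("top0.npz"));S=dict(np.load("scene0.npz"))
def base(lx,ly,px,g):
    M=np.array([[-lx,ly,.024],[-lx,-ly,.024],[lx,-ly,.024],[lx,ly,.024]])/2
    f=lambda p:(proj(T,M@Rz(p[2]).T+[p[0],p[1],0])-px).ravel()
    r=least_squares(f,g);print(r.x.round(4),np.degrees(r.x[2]).round(2),r.fun.round(1));return r.x
c=base(.15,.18,[(131.5,217.1),(172.5,205.5),(163.9,172.5),(122.7,182.9)],[.5,.3,.2])
h=base(.15,.18,[(297.1,219.9),(338.7,209.7),(331.7,174.5),(288.5,184.7)],[.5,-.3,.2])
i=base(.2,.24,[(204.9,234.9),(263.5,238.5),(265.5,189.5),(207.5,188.5)],[.5,0,0])
# carrier
m=lambda x,y,z:[x/1e3,y/1e3,z/1e3]
MT=np.array([m(-4,75,132),m(-4,-75,132),m(-6,30,168),m(-6,-30,168)]);pT=np.array([(121.5,198.9),(163.1,187.9),(133.5,199.1),(147.9,195.5)])
MS=np.array([m(4,-75,132),m(6,-30,168)]);pS=np.array([(157,211),(149,212.75)])
W=lambda M,p:M@(Rz(p[3])@L30).T+p[:3]
f=lambda p:np.r_[(proj(T,W(MT,p))-pT).ravel(),(proj(S,W(MS,p))-pS).ravel()]
r=least_squares(f,[c[0],c[1],.02,c[2]]);print(r.x.round(4),np.degrees(r.x[3]),r.fun.round(1))
d=Rz(c[2]).T@(r.x[:3]-[c[0],c[1],0]);print("in cradle",d.round(4))
print("tab158",W(np.array([[0,0,.158],[0,0,.148]]),r.x).round(4))
# imager bars check, pegs tips check
print("bars top px",proj(T,np.array([[.065-.015,.106,.195],[.05,-.106,.195]])@Rz(i[2]).T+[i[0],i[1],0]).round(1))
print("post tops px",proj(T,np.array([[.030,.05,.182],[.030,-.05,.182],[-.014,.05,.1745],[-.014,-.05,.1745]])@Rz(h[2]).T+[h[0],h[1],0]).round(1))
E
```

```text
[0.5941 0.3634 0.2894] 16.58 [-0.9  0.7  1.   0.5  0.6 -1.1 -0.7 -0. ]
[ 0.5944 -0.3208  0.2376] 13.61 [-0.  -0.4  0.9  0.3 -1.   0.5  0.1 -0.4]
[ 0.5245  0.0018 -0.0247] -1.42 [-0.2  1.   0.2 -0.2  0.1  0.3 -0.1 -1.1]
[0.6437 0.3756 0.0281 0.2788] 15.974822448990794 [ 1.2 -0.3 -2.1  0.7 -0.1  0.2  1.1 -0.3  0.4  0.2 -0.6 -0.4]
in cradle [ 0.051  -0.0025  0.0281]
tab158 [[0.5678 0.3538 0.1649]
 [0.5726 0.3552 0.1563]]
bars top px [[205.9 192.3]
 [262.8 194.6]]
post tops px [[305.3 185.4]
 [331.  179.7]
 [307.8 197. ]
 [333.5 191.3]]
```

Call:
{"name": "step_arm", "arguments": {"deltas": "0 0 -50 0 1; 0 0 -100 0 1; 0 0 -150 0 1; 654 -763 -180 4 1; 654 -763 -180 4 1; 654 -763 -180 4 1; 654 -763 -180 4 1; 654 -763 -180 4 1; 654 -763 -180 4 1; 654 -763 -180 4 1; 654 -763 -180 4 1; 654 -763 -180 4 1; 654 -763 -180 4 1; 654 -763 -180 4 1; 654 -763 -180 4 1; 654 -763 -180 4 1; 654 -763 -180 4 1; 654 -763 -180 4 1; 654 -763 -180 4 1; 654 -763 -180 4 1"}}

```text
t: 2.15
tool_pos: [0.5125, 0.2111, 0.3912]
ee_rot: [0.0, 0.99, 0.14, -0.0]
wrist_force: [0.9, -0.4, 0.9]
opening: 0.0853
finger_force: 0.0
```

Call:
{"name": "step_arm", "arguments": {"deltas": "92 -122 60 0 1; 92 -122 60 0 1; 92 -122 60 0 1; 92 -122 60 0 1; 92 -122 60 0 1; 92 -122 60 0 1; 92 -122 60 0 1"}}

```text
t: 2.85
tool_pos: [0.567, 0.3503, 0.3325]
ee_rot: [-0.0, 0.99, 0.139, 0.001]
wrist_force: [-0.9, -0.0, -0.1]
opening: 0.0855
finger_force: 0.0
```

Run:
```python
from plant import ctrl
import cv2,numpy as np
o=ctrl.observe();print(o["tool_pos"],o["ee_rot"],o["q"])
c=ctrl.camera("wrist");np.savez("wrist1.npz",**{k:c[k] for k in("img","K","extrinsics")})
I=cv2.resize(c["img"][:,:,::-1],(800,600),interpolation=cv2.INTER_CUBIC);cv2.imwrite("pics/w1.png",I)
```

```text
[0.56700479 0.35032633 0.33252423] [-9.71251803e-05  9.90227752e-01  1.39458435e-01  5.78844010e-04] [ 5.35715724e-01  3.84718818e-01  1.41478003e+00 -2.74325638e-04
  1.34095074e+00  1.82674538e+00]
```

View pics/w1.png

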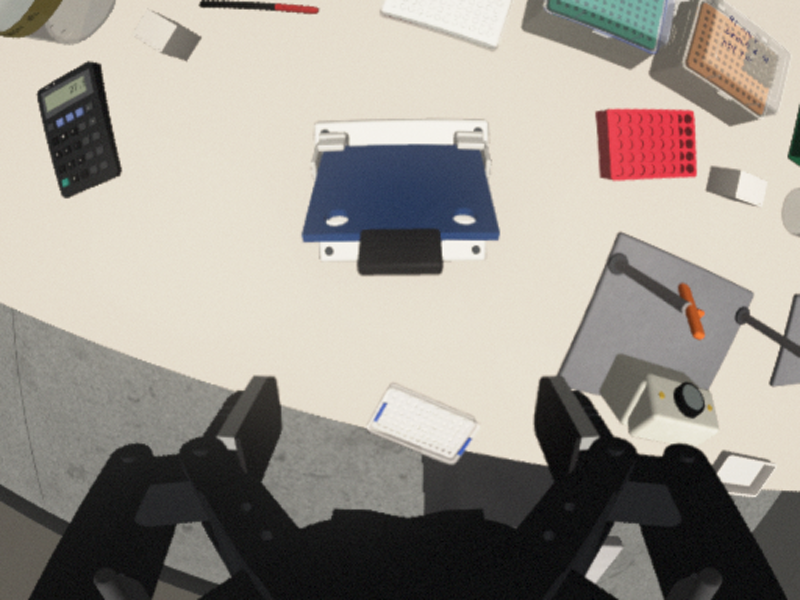

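```bash
cat >> h.py <<'E'
def fish(cam,P):
    K,E=cam["K"],cam["extrinsics"];p=(np.atleast_2d(P)-E[:3,3])@E[:3,:3]*[1,-1,-1]
    rr=np.hypot(p[:,0],p[:,1]);th=np.arctan2(rr,p[:,2])
    return np.c_[K[0,0]*th*p[:,0]/rr+K[0,2],K[1,1]*th*p[:,1]/rr+K[1,2]]
def toN(px): return (np.array(px,float)+.5)/1.5625-.5
E
python3 - <<'E'
from h import *
C=dict(np.load("wrist1.npz"))
M=np.array([(-6,30,168),(-6,-30,168),(-4,75,132),(-4,-75,132),(4,75,132),(4,-75,132),(4,50,112),(4,-50,112)])/1e3
px=toN([(359,274),(442,273),(303,240),(498,238),(306,235),(496,234),(337,220),(465,218)])
W=lambda M,p:M@(Rz(p[3])@Ry(-p[4])).T+p[:3]
f=lambda p:np.r_[(fish(C,W(M,p))-px).ravel(),(p[4]-np.pi/6)*50]
r=least_squares(f,[.644,.3756,.028,.279,.52]);p=r.x;print(p.round(4),np.degrees(p[3:]),r.fun.round(1))
print("tab155",W(np.array([[0,0,.155]]),p).round(4))
B=np.array([(75,90,12),(75,-90,12),(-75,90,12),(-75,-90,12)])/1e3
pb=toN([(316,122),(488,121),(320,258),(486,258)])
g=least_squares(lambda q:(fish(C,B@Rz(q[2]).T+[q[0],q[1],0])-pb).ravel(),[.594,.363,.28]);print(g.x.round(4),g.fun.round(1))
print("carrier in cradle",(Rz(g.x[2]).T@(p[:3]-[*g.x[:2],0])).round(4))
E
```

```text
[0.6364 0.3766 0.0233 0.2876 0.5031] [16.475785   28.82551221] [-0.   0.7 -0.1  0.9  1.6  1.2 -1.   1.4 -1.3 -0.6  1.1 -1.1  0.8 -1.6
 -1.1 -1.1 -1. ]
tab155 [[0.5647 0.3554 0.1591]]
[0.5985 0.3652 0.2825] [-1.4 -1.6  1.6 -1.6 -0.7  1.9  0.5  1.5]
carrier in cradle [0.0396 0.0004 0.0233]
```

Call:
{"name": "step_arm", "arguments": {"deltas": "0 -5 50 0 1; 0 -5 100 0 1; 0 -5 130 -0.5 1; 0 -5 150 -0.5 1; 0 -5 160 -0.5 1; 0 -5 170 -0.5 1; 0 -5 172 -0.5 1; 0 -5 172 -0.5 1; 0 -5 172 -0.5 1"}}

```text
t: 3.8
tool_pos: [0.5662, 0.3567, 0.1606]
ee_rot: [-0.0, 0.99, 0.144, 0.001]
wrist_force: [0.1, -0.3, 0.3]
opening: 0.0849
finger_force: 0.0
```

Run:
```python
from plant import ctrl
import cv2,numpy as np
o=ctrl.observe();print(o["tool_pos"],o["ee_rot"],o["wrist_force"])
c=ctrl.camera("wrist");np.savez("wrist2.npz",**{k:c[k] for k in("img","K","extrinsics")})
I=cv2.resize(c["img"][150:,80:432,::-1],(800,532),interpolation=cv2.INTER_CUBIC);cv2.imwrite("pics/w2.png",I)
```

```text
[0.56620105 0.35673675 0.16056137] [-3.83114464e-04  9.89530233e-01  1.44322331e-01  9.14289618e-04] [ 0.10591128 -0.25597285  0.30557243]
```

View pics/w2.png

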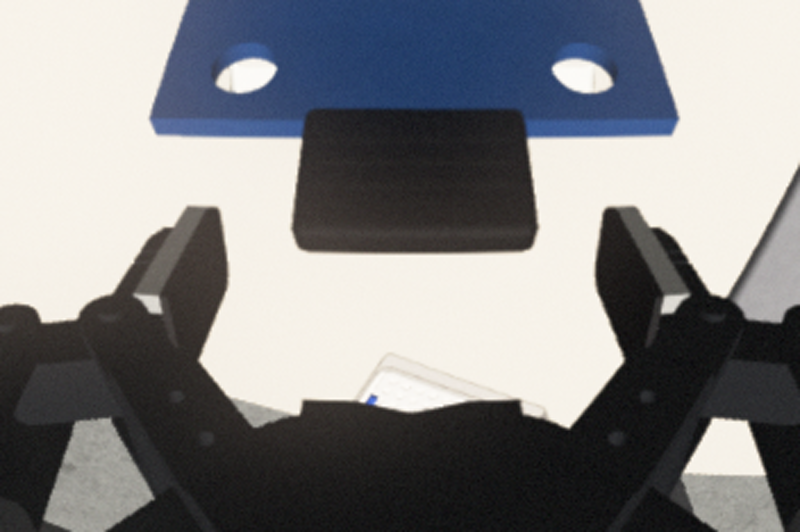

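Run:
```python
from h import *
C=dict(np.load("wrist2.npz"))
M=np.array([(6,30,168),(6,-30,168),(6,30,128),(6,-30,128),(4,75,132),(4,-75,132),(-4,75,132),(-4,-75,132),(4,50,112),(4,-50,112)])/1e3
px=(np.array([(294,232),(537,232),(304,110),(524,110),(151,118),(679,118),(155,135),(673,135),(245,68),(584,68)])+.5)/2.2727-.5+[80,150]
W=lambda M,p:M@(Rz(p[3])@Ry(-p[4])).T+p[:3]
f=lambda p:np.r_[(fish(C,W(M,p))-px).ravel(),(p[4]-np.pi/6)*50]
r=least_squares(f,[.644,.3756,.028,.279,.52]);p=r.x;print(p.round(4),np.degrees(p[3:]),r.fun.round(1))
t=np.array([.5662,.3567,.1606]);print("TCP in carrier",((t-p[:3])@(Rz(p[3])@Ry(-p[4]))).round(4))
# fingertip pixel predictions: pad centreline at opening .085
R=cv2.Rodrigues(np.zeros(3))[0]
from scipy.spatial.transform import Rotation as Ro
R=Ro.from_quat([.98953,.14432,0,0]).as_matrix()
for z in(0,.006,.019):print(z,((fish(C,t+np.array([[x,-y,z] for y in(.0425,) for x in(-.011,.011)]+[[x,.0425,z] for x in(-.011,.011)])@R.T)-[80,150]+.5)*2.2727).round(0).tolist())
```

```text
[0.6394 0.3778 0.0319 0.2894 0.5247] [16.57860452 30.0635736 ] [-2.1  0.6  1.8  0.5  0.5 -2.1  0.1 -2.1 -0.2  0.8 -0.4  0.7  1.5  0.9
 -1.2  0.8  0.1  0.  -0.2  0.   0.1]
TCP in carrier [-0.0015  0.0007  0.1495]
0 [[257.0, 222.0], [249.0, 148.0], [569.0, 222.0], [577.0, 148.0]]
0.006 [[261.0, 211.0], [254.0, 139.0], [565.0, 211.0], [572.0, 139.0]]
0.019 [[270.0, 191.0], [264.0, 122.0], [556.0, 190.0], [562.0, 121.0]]
```

Call:
{"name": "step_arm", "arguments": {"deltas": "0 0 -4 0 1; 0 0 -4 0 0.6; 0 0 -4 0 0; 0 0 -4 0 0; 0 0 -4 0 0; 0 0 -4 0 0; 0 0 -4 0 0", "force": 100}}

```text
t: 4.55
tool_pos: [0.5674, 0.3575, 0.166]
ee_rot: [-0.001, 0.99, 0.144, 0.002]
wrist_force: [-0.2, -0.1, 10.6]
opening: 0.0002
finger_force: 5.5
```

Run:
```python
from plant import ctrl
import cv2,numpy as np
o=ctrl.observe();print(o["tool_pos"],o["ee_rot"],o["wrist_force"],o["opening"])
c=ctrl.camera("wrist");np.savez("wrist3.npz",**{k:c[k] for k in("img","K","extrinsics")})
s=ctrl.camera("scene")["img"]
A=cv2.resize(c["img"][150:,80:432,::-1],(600,399),interpolation=cv2.INTER_CUBIC)
B=cv2.resize(s[190:290,80:200,::-1],(0,0),fx=4,fy=4,interpolation=cv2.INTER_CUBIC)
B=B[:399]
cv2.imwrite("pics/w3.png",cv2.resize(np.hstack([A,B[:, :480]]),(800,296)))
```

```text
[0.56741212 0.35751113 0.16604439] [-0.00102291  0.98952558  0.14433323  0.00245035] [-0.21648485 -0.1359683  10.63547756] 0.00016510285742704498
```

View pics/w3.png

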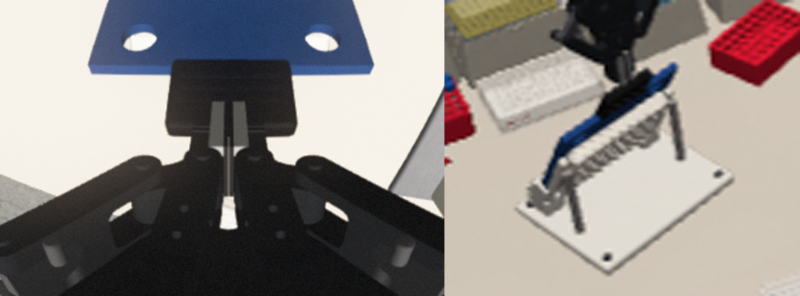

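Run:
```python
from h import *
from scipy.spatial.transform import Rotation as Ro
C=dict(np.load("wrist3.npz"));C2=dict(np.load("wrist2.npz"))
R=Ro.from_quat([.98953,.14433,0.00245,-.001]).as_matrix();t=np.array([.5674,.3575,.1660])
R2=Ro.from_quat([.98953,.14432,0,0]).as_matrix();t2=np.array([.5662,.3567,.1606])
for z in(-.03,-.02,-.01,0,.01,.019):
  print(z,"shut",fish(C,t+np.array([[x,0,z] for x in(-.011,.011)])@R.T).round(0).tolist(),"open",((fish(C2,t2+np.array([[x,.0425,z] for x in(-.011,.011)])@R2.T)-[80,150]+.5)*2.2727).round(0).tolist())
for c in(C,C2):
  print((R.T@(c["extrinsics"][:3,3]-(t if c is C else t2))).round(4),(R.T@c["extrinsics"][:3,:3]).round(3).tolist())
```

```text
-0.03 shut [[261.0, 277.0], [261.0, 240.0]] open [[595.0, 284.0], [607.0, 201.0]]
-0.02 shut [[261.0, 266.0], [261.0, 230.0]] open [[586.0, 261.0], [596.0, 182.0]]
-0.01 shut [[261.0, 257.0], [261.0, 222.0]] open [[577.0, 241.0], [586.0, 164.0]]
0 shut [[261.0, 248.0], [261.0, 215.0]] open [[569.0, 222.0], [577.0, 148.0]]
0.01 shut [[261.0, 240.0], [261.0, 208.0]] open [[562.0, 205.0], [569.0, 133.0]]
0.019 shut [[261.0, 234.0], [261.0, 203.0]] open [[556.0, 190.0], [562.0, 121.0]]
[ 0.0796 -0.0002 -0.1576] [[-0.0, 0.95, 0.312], [1.0, 0.0, 0.0], [0.0, 0.312, -0.95]]
[ 0.0802 -0.0004 -0.1573] [[-0.001, 0.949, 0.315], [1.0, 0.001, -0.001], [-0.001, 0.315, -0.949]]
```

Run:
```python
from h import *
S=dict(np.load("scene0.npz"))
for z in(.235,.215,.196):print(z,((proj(S,[.2146,-.5864,z])+.5)*1.5625).round(0))
I=cv2.resize(S["img"][110:170,415:495,::-1],(800,600),interpolation=cv2.INTER_CUBIC)
C=np.load("wrist3.npz")["img"][170:290,180:340,::-1]
cv2.imwrite("pics/tip.png",np.hstack([cv2.resize(I,(400,300)),cv2.resize(C,(400,300),interpolation=cv2.INTER_CUBIC)]))
```

```text
0.235 [[697. 243.]]
0.215 [[695. 251.]]
0.196 [[693. 258.]]
```

View pics/tip.png

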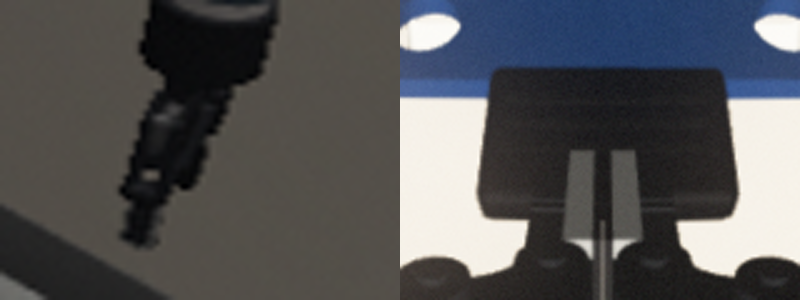

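Run:
```python
from h import *
S=dict(np.load("scene0.npz"))
y=np.array([.343,-.939]);b=np.array([.2146,-.5864])
for z in(.195,.205,.215,.225,.235,.245):
  P=np.array([[*(b+s*y*.05),z] for s in(-1,1)]);print(z,((proj(S,P)-[415,110]+.5)*5).round(0).tolist())
```

```text
0.195 [[119.0, 312.0], [166.0, 244.0]]
0.205 [[122.0, 300.0], [170.0, 232.0]]
0.215 [[125.0, 287.0], [173.0, 220.0]]
0.225 [[129.0, 274.0], [176.0, 207.0]]
0.235 [[132.0, 261.0], [180.0, 195.0]]
0.245 [[136.0, 248.0], [183.0, 182.0]]
```

Call:
{"name": "step_arm", "arguments": {"deltas": "-4 1 -20 0 1; -4 1 -20 0 1; -4 1 -20 0 1; -4 1 -20 0 1; -4 1 -20 0 1; -4 1 0 0 1; -4 1 20 0 1; -4 1 30 0 1; -4 1 38 0 1; -4 1 38 0 1; -4 1 38 0 1"}}

```text
t: 5.75
tool_pos: [0.5623, 0.3545, 0.1257]
ee_rot: [-0.0, 0.99, 0.144, 0.0]
wrist_force: [-0.5, -1.3, -0.2]
opening: 0.0854
finger_force: 0.0
```

Run:
```python
from plant import ctrl
import cv2,numpy as np
o=ctrl.observe();print(o["tool_pos"],o["ee_rot"],o["wrist_force"],o["opening"])
c=ctrl.camera("wrist");np.savez("wrist4.npz",**{k:c[k] for k in("img","K","extrinsics")})
s=ctrl.camera("scene")["img"]
A=cv2.resize(c["img"][150:,80:432,::-1],(800,532),interpolation=cv2.INTER_CUBIC)
B=cv2.resize(s[195:265,110:170,::-1],(240,280),interpolation=cv2.INTER_CUBIC)
A[:280,:240]=B
cv2.imwrite("pics/w4.png",A)
```

```text
[0.56229799 0.35454807 0.12565111] [-1.09951882e-04  9.89522758e-01  1.44376738e-01  2.37387727e-04] [-0.53962924 -1.31017038 -0.20039313] 0.08538433541683738
```

View pics/w4.png

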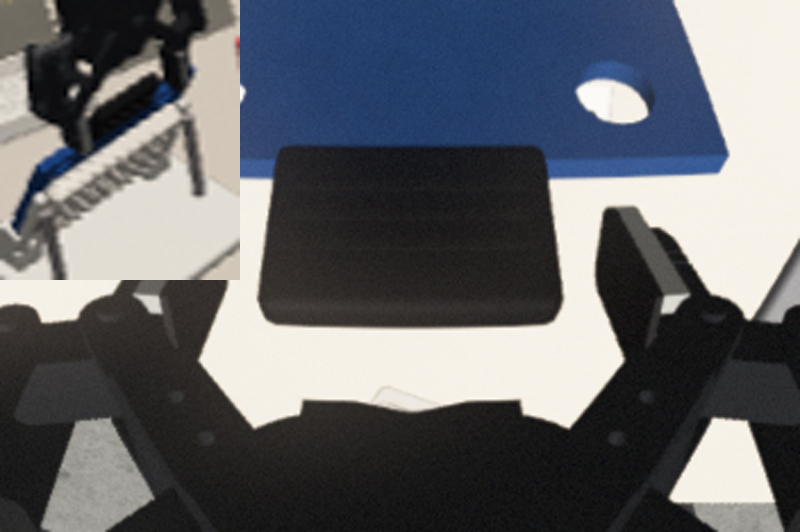

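Run:
```python
from h import *
from scipy.spatial.transform import Rotation as Ro
C=dict(np.load("wrist4.npz"))
M=np.array([(6,30,168),(6,-30,168),(6,30,128),(6,-30,128),(4,-75,132),(-4,-75,132),(4,-50,112)])/1e3
px=(np.array([(259,300),(561,300),(277,147),(545,147),(728,154),(722,172),(616,92)])+.5)/2.2727-.5+[80,150]
W=lambda M,p:M@(Rz(p[3])@Ry(-p[4])).T+p[:3]
f=lambda p:np.r_[(fish(C,W(M,p))-px).ravel(),(p[4]-np.pi/6)*100]
r=least_squares(f,[.644,.3756,.028,.279,.52]);p=r.x;print(p.round(4),np.degrees(p[3:]),r.fun.round(1))
t=np.array([.5623,.3545,.1257]);R=Ro.from_quat([.98952,.14438,.0002,0]).as_matrix()
# tip from pixels: right finger, fit x,y,z offset in tool for corners (605,207),(597,275)
tp=(np.array([(605,207),(597,275)])+.5)/2.2727-.5+[80,150]
g=least_squares(lambda v:(fish(C,t+np.array([[v[0]+.011,v[1],v[2]],[v[0]-.011,v[1],v[2]]])@R.T)-tp).ravel(),[0,.0425,-.03]);print("tip",g.x.round(4),g.fun.round(1))
for z in(g.x[2],g.x[2]+.006):
  q=t+np.array([[x,0,z] for x in(-.011,0,.011)])@R.T
  print("tip in carrier",((q-p[:3])@(Rz(p[3])@Ry(-p[4]))).round(4).tolist())
```

```text
[0.6375 0.3774 0.03   0.297  0.516 ] [17.01839541 29.56740307] [-0.6  2.3  3.3  1.4  1.1 -2.  -0.1 -2.9 -0.9  0.  -3.   0.6 -1.1  0.3
 -0.8]
tip [-0.0168  0.052  -0.0021] [ 0.4  0.1 -0.4 -0.1]
tip in carrier [[-0.0297, 0.0002, 0.1293], [-0.0201, 0.0001, 0.1238], [-0.0105, 0.0, 0.1184]]
tip in carrier [[-0.0326, 0.0002, 0.1241], [-0.0231, 0.0001, 0.1186], [-0.0135, 0.0, 0.1132]]
```

Call:
{"name": "step_arm", "arguments": {"deltas": "0 0 0 0 0.6; 0 0 0 0 0.4; 0 0 0 0 0; 0 0 0 0 0; 0 0 0 0 0; 0 0 0 0 0", "force": 80}}

```text
t: 6.45
tool_pos: [0.5623, 0.3546, 0.1263]
ee_rot: [-0.0, 0.99, 0.144, 0.0]
wrist_force: [-2.1, -0.5, 5.3]
opening: 0.0585
finger_force: 85.4
```

Call:
{"name": "step_arm", "arguments": {"deltas": "0 0 0 0 0; -3 0 -5 0 0; -6 0 -10 0 0; -10 0 -17 0 0; -15 0 -26 0 0; -20 0 -35 0 0; -30 0 -52 0 0; -40 0 -70 0 0; -40 0 -100 0 0; -40 0 -140 0 0; -40 0 -160 0 0; -40 0 -160 0 0", "force": 110}}

```text
t: 7.65
tool_pos: [0.5239, 0.3434, 0.2891]
ee_rot: [-0.001, 0.99, 0.144, 0.002]
wrist_force: [0.3, 0.2, -2.1]
opening: 0.0584
finger_force: 118.2
```

Run:
```python
from plant import ctrl
import cv2,numpy as np
o=ctrl.observe();print(o["tool_pos"],o["ee_rot"],o["wrist_force"],o["wrist_torque"],o["opening"])
s={}
for n in("wrist","scene","top"):
  c=ctrl.camera(n);np.savez(n+"5.npz",**{k:c[k] for k in("img","K","extrinsics")});s[n]=c["img"][:,:,::-1]
A=cv2.resize(s["wrist"],(400,300),interpolation=cv2.INTER_AREA)
W=s["wrist"][100:340,100:420]
f=lambda I:cv2.resize(I,(400,300),interpolation=cv2.INTER_CUBIC)
# carrier about 0.54,.345,.20
from h import proj
P=[.545,.35,.22];a=[]
for n in("scene","top"):
  u,v=proj(np.load(n+"5.npz"),P)[0].astype(int);print(n,u,v);u0,v0=max(u-60,0),v-45;a.append(f(s[n][v0:v0+90,u0:u0+120]));print(u0,v0)
cv2.imwrite("pics/m5.png",np.vstack([np.hstack([f(W),a[0]]),np.hstack([a[1],A])]))
```

```text
[0.52394344 0.34343088 0.28906334] [-0.00105799  0.98951133  0.1444373   0.0020174 ] [ 0.33515782  0.15186687 -2.09838117] [-0.0057795   0.12636129  0.06126806] 0.05839736388892197
scene 142 209
82 164
top 138 198
78 153
```

View pics/m5.png

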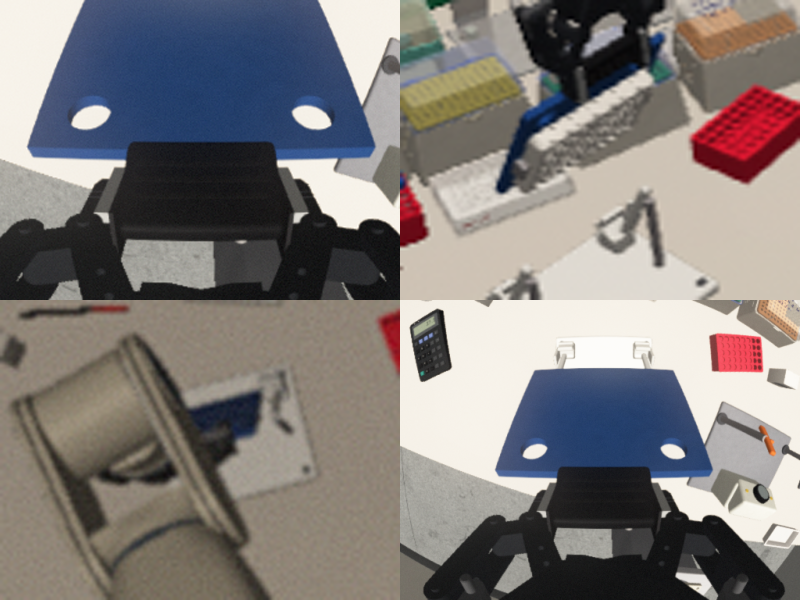

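```bash
cat > fit5.py <<'E'
from h import *
from scipy.spatial.transform import Rotation as Ro
C=dict(np.load("wrist5.npz"))
M=np.array([(-6,30,168),(-6,-30,168),(6,30,128),(6,-30,128),(4,75,132),(4,-75,132),(-4,75,132),(-4,-75,132),(4,50,112),(4,-50,112),(4,75,0),(4,-75,0)])/1e3
px=np.array([(122,237),(281,237),(130,142),(272,142),(28,150),(375,147),(30,158),(373,157),(90,116),(312,116)])/1.25+100-.1
px=np.r_[px,[(170.5,89.5),(346,91)]]
W=lambda M,p:M@(Rz(p[3])@Ry(-p[4])).T+p[:3]
r=least_squares(lambda p:(fish(C,W(M,p))-px).ravel(),[.62,.37,.13,.29,.52],loss="soft_l1");p=r.x
if __name__=="__main__":
    print(p.round(4),np.degrees(p[3:]).round(2),(fish(C,W(M,p))-px).round(1).tolist())
    t=np.array([.5239,.3434,.2891]);R=Rz(p[3])@Ry(-p[4])
    print("TCP in carrier",((t-p[:3])@R).round(4),"mid-TCP in yaw frame",(Rz(p[3]).T@(p[:3]+R@[0,0,.066]-t)).round(4))
    # orange bars
    for n,f in(("top0",proj),("scene0",proj),("wrist1",fish),("wrist5",fish)):
        d=np.load(n+".npz");I=d["img"].astype(int);m=((I[...,0]>110)&(I[...,0]-I[...,1]>60)&(I[...,1]-I[...,2]>15)).astype(np.uint8)
        k,l,s,c=cv2.connectedComponentsWithStats(m)
        print(n,[(c[j].round(1).tolist(),s[j].tolist()) for j in range(1,k) if s[j,4]>8])
E
python3 fit5.py
```

```text
[0.6008 0.3672 0.1949 0.2979 0.5308] [17.07 30.41] [[-0.0, 5.0], [-0.3, 4.3], [-2.0, -1.1], [1.6, -2.0], [0.1, -0.4], [-0.7, 0.1], [3.5, 1.5], [-3.9, 0.5], [-0.4, -1.2], [0.0, -2.5], [1.5, 2.5], [2.4, -0.5]]
TCP in carrier [-0.0217 -0.0002  0.122 ] mid-TCP in yaw frame [ 0.047   0.0002 -0.0373]
top0 []
scene0 [([210.8, 184.9], [209, 183, 4, 5, 10])]
wrist1 [([443.7, 200.2], [436, 182, 15, 35, 209])]
wrist5 [([471.3, 180.9], [460, 161, 21, 39, 257])]
```

Run:
```python
from h import *
D={n:dict(np.load(n+".npz")) for n in("top0","scene0","wrist1","wrist5")};px={}
for n,win in(("top0",[(200,180,220,205),(255,180,275,205)]),("scene0",[(202,178,220,195),(255,158,272,180)]),("wrist1",[(430,175,460,225)]),("wrist5",[(455,155,490,205)])):
    for j,(a,b,c,d) in enumerate(win):
        I=D[n]["img"][b:d,a:c].astype(int);m=(I[...,0]>80)&(I[...,0]-I[...,2]>45)&(I[...,0]>1.5*I[...,1])
        v,u=np.nonzero(m);print(n,j,m.sum(),u.mean()+a,v.mean()+b,(u.min()+a,u.max()+a,v.min()+b,v.max()+b));px[n,j]=(u.mean()+a,v.mean()+b)
F=lambda n:fish if n[0]=="w" else proj
for j in(0,1):
    k=[n for n in D if (n,j) in px]
    r=least_squares(lambda X:np.concatenate([(F(n)(D[n],X)[0]-px[n,j]) for n in k]),[.57,.1-.2*j,.16]);print(j,r.x.round(4),r.fun.round(1))
# imager pose from wrist1 + top0 corners
B=np.array([(100,120,12),(100,-120,12)])/1e3;pb=toN([(620,234),(752,293)])
T=np.array([(-100,120,12),(-100,-120,12),(100,-120,12),(100,120,12)])/1e3;pt=np.array([(204.9,234.9),(263.5,238.5),(265.5,189.5),(207.5,188.5)])
w=lambda M,q:M@Rz(q[2]).T+[q[0],q[1],0]
g=least_squares(lambda q:np.r_[(fish(D["wrist1"],w(B,q))-pb).ravel(),(proj(D["top0"],w(T,q))-pt).ravel()],[.52,0,0]);print(g.x.round(4),np.degrees(g.x[2]),g.fun.round(1))
```

```text
top0 0 27 207.59259259259258 190.1851851851852 (np.int64(205), np.int64(211), np.int64(187), np.int64(193))
top0 1 25 262.24 192.36 (np.int64(259), np.int64(264), np.int64(190), np.int64(195))
scene0 0 23 209.8695652173913 185.8695652173913 (np.int64(207), np.int64(212), np.int64(183), np.int64(188))
scene0 1 26 262.61538461538464 166.92307692307693 (np.int64(260), np.int64(266), np.int64(163), np.int64(172))
wrist1 0 256 442.890625 199.71484375 (np.int64(434), np.int64(450), np.int64(182), np.int64(216))
wrist5 0 282 470.8156028368794 180.7163120567376 (np.int64(460), np.int64(480), np.int64(161), np.int64(198))
0 [0.5917 0.1042 0.1673] [-0.3 -0.5 -0.5  1.5  0.4  0.3  0.2 -0. ]
1 [ 0.5845 -0.1035  0.1706] [-0. -0.  0.  0.]
[ 0.5233  0.0028 -0.0218] -1.2479510330575303 [-0.5 -0.4  1.7  0.3 -0.4  1.4  0.1 -0.  -0.2  0.5 -0.4 -0.7]
```

Call:
{"name": "step_arm", "arguments": {"deltas": "0 0 -20 0 0; -3 12 -31 0 0; -8 34 -31 2 0; -15 62 -31 4 0; -23 94 -31 6 0; -32 130 -31 8 0; -41 166 -31 10 0; -50 202 -31 12 0; -58 236 -31 14 0; -65 267 -31 16 0; -71 291 -31 17 0; -76 310 -31 18 0; -79 322 -31 18.5 0; -81 330 -31 18.5 0; -81 332 -31 18.5 0; -81 332 -31 18.5 0; -81 332 -31 18.5 0"}}

```text
t: 9.5
tool_pos: [0.5408, 0.0022, 0.3162]
ee_rot: [-0.0, 1.0, -0.016, -0.0]
wrist_force: [-0.2, 0.1, -2.4]
opening: 0.0585
finger_force: 118.3
```

Run:
```python
from plant import ctrl
import numpy as np,cv2
o=ctrl.observe();print(o["tool_pos"],o["ee_rot"],o["wrist_force"],o["opening"],o["q"])
q=o["ee_rot"];print(np.degrees(2*np.arctan2(q[2],q[1])))
for n in("wrist","top","scene"):
  c=ctrl.camera(n);np.savez(n+"6.npz",**{k:c[k] for k in("img","K","extrinsics")})
a=np.load("wrist5.npz")["img"].astype(int);b=np.load("wrist6.npz")["img"].astype(int)
bl=lambda I:(I[...,2]>1.6*I[...,0])&(I[...,2]>60)
for I in(a,b):
  m=bl(I).astype(np.uint8);k,l,s,c=cv2.connectedComponentsWithStats(m);j=1+s[1:,4].argmax();print(s[j],c[j])
```

```text
[0.54083721 0.0022388  0.31618053] [-1.17205576e-04  9.99869544e-01 -1.61514312e-02 -1.11754000e-04] [-0.2119754   0.05508988 -2.36435693] 0.05846523555140556 [-1.80019458e-02  1.93378333e-01  1.71198258e+00  2.47713999e-04
  1.23645569e+00  1.58501734e+00]
-1.8508981841530205
[  123    89   277   139 28325] [261.86880847 160.41789938]
[  123    88   277   140 29273] [261.12561063 158.44778465]
```

Call:
{"name": "step_arm", "arguments": {"deltas": "0 0 20 0 0; 0 0 45 0 0; 0 0 65 0 0; 0 0 85 0 0; 0 0 100 0 0; 0 0 110 0 0; 0 0 114 0 0; 0 0 114 0 0; 0 0 114 0 0; 0 0 114 0 0"}}

```text
t: 10.65
tool_pos: [0.5415, 0.0016, 0.2031]
ee_rot: [-0.0, 1.0, -0.017, 0.001]
wrist_force: [0.3, 0.9, -1.8]
opening: 0.0587
finger_force: 118.3
```

Run:
```python
from plant import ctrl
from h import *
o=ctrl.observe();print(o["tool_pos"],o["wrist_force"])
D={}
for n in("wrist","top","scene"):
  c=ctrl.camera(n);D[n]=c;np.savez(n+"7.npz",**{k:c[k] for k in("img","K","extrinsics")})
I=D["wrist"]["img"].astype(int);m=((I[...,0]>80)&(I[...,0]-I[...,2]>45)&(I[...,0]>1.5*I[...,1])).astype(np.uint8)
k,l,s,c=cv2.connectedComponentsWithStats(m);print([(s[j].tolist(),c[j].round(1).tolist()) for j in range(1,k) if s[j,4]>30])
for P in([.5917,.1042,.167],[.5845,-.1035,.167]):print(fish(D["wrist"],P).round(1))
f=lambda I,s:cv2.resize(I[:,:,::-1],s,interpolation=cv2.INTER_CUBIC)
w=f(D["wrist"]["img"],(800,600));w[300:,:400]=f(D["scene"]["img"][150:225,190:290],(400,300));w[300:,400:]=f(D["top"]["img"][170:245,190:290],(400,300))
cv2.imwrite("pics/m7.png",w)
```

```text
[0.54146447 0.00161027 0.20312465] [ 0.31447252  0.87656191 -1.82134913]
[([99, 0, 108, 59, 4116], [146.5, 22.0]), ([390, 117, 39, 57, 979], [407.6, 145.3]), ([95, 118, 38, 58, 965], [114.5, 146.8])]
[[115.3 146.4]]
[[405.5 146.7]]
```

Call:
{"name": "step_arm", "arguments": {"deltas": "0 0 -1 0 0; 0 0 -1 0 0; 0 0 -1 0 0; 0 0 -1 0 0; 0 0 -1 0 0; 0 0 -1 0 0; 0 0 -1 0 0; 0 0 -1 0 0; 0 0 -1 0 0; 0 0 -1 0 0; 0 0 -1 0 0; 0 0 -1 0 0; 0 0 -1 0 0; 0 0 -1 0 0; 0 0 -1 0 0; 0 0 -1 0 0; 0 0 -1 0 0; 0 0 -1 0 0; 0 0 -1 0 0; 0 0 -1 0 0"}}

```text
t: 12.8
tool_pos: [0.5409, 0.0016, 0.2033]
ee_rot: [-0.0, 1.0, -0.017, -0.0]
wrist_force: [-0.1, -0.5, -2.8]
opening: 0.0586
finger_force: 118.3
```

Call:
{"name": "step_arm", "arguments": {"deltas": "0 0 0 0 0; 0 0 0 0 0; 0 0 0 0 0; 0 0 0 0 0; 0 0 0 0 0; 0 0 0 0 0; 0 0 -20 0 0; 0 0 -50 0 0; 0 0 -80 0 0; 0 0 -110 0 0; 0 0 -130 0 0; 0 0 -140 0 0; 0 0 -140 0 0"}}

```text
t: 14.1
tool_pos: [0.5415, 0.0016, 0.3445]
ee_rot: [-0.0, 1.0, -0.017, 0.001]
wrist_force: [0.1, 0.3, -2.5]
opening: 0.0582
finger_force: 118.3
```

Run:
```python
from h import *
# hanger posts: find features in top0/scene0 numerically: refine hanger with decoy-free silver/dark analysis
T=dict(np.load("top0.npz"));S=dict(np.load("scene0.npz"))
h=[.5944,-.3208,.2376]
P=np.array([(30,50,182),(30,-50,182),(54,50,182),(54,-50,182),(-14,50,174.5),(-14,-50,174.5),(75,90,12),(-75,90,12)])/1e3@Rz(h[2]).T+[h[0],h[1],0]
print(((proj(S,P)+.5)*1.5625).round(0).tolist());print(proj(T,P).round(1).tolist())
from plant import ctrl
o=ctrl.observe();print(o["t"],o["tool_pos"],o["ee_rot"],o["q"])
```

```text
[[461.0, 230.0], [487.0, 213.0], [453.0, 226.0], [479.0, 210.0], [476.0, 239.0], [502.0, 222.0], [434.0, 289.0], [483.0, 314.0]]
[[305.3, 185.4], [331.0, 179.7], [303.8, 179.3], [329.4, 173.6], [307.8, 197.0], [333.5, 191.3], [288.6, 184.3], [297.0, 219.5]]
14.1 [0.54146229 0.00159584 0.34445234] [-1.51398710e-05  9.99861930e-01 -1.65692546e-02  1.25752990e-03] [-1.90532789e-02  1.69601825e-01  1.67688638e+00  3.79857149e-05
  1.29258948e+00  1.58487271e+00]
```

Call:
{"name": "step_arm", "arguments": {"deltas": "-2 12 0 0 0; -6 34 0 -2 0; -11 62 0 -4 0; -16 94 0 -6 0; -23 130 0 -8 0; -29 166 0 -10 0; -35 202 0 -12 0; -41 236 0 -14 0; -47 270 0 -15 0; -53 305 0 -15 0; -58 335 0 -15 0; -61 350 0 -15 0; -62 355 0 -15 0; -62 355 20 -15 0; -62 355 50 -15 0; -62 355 75 -15 0; -62 355 88 -15 0; -62 355 92 -15 0; -62 355 92 -15 0; -62 355 92 -15 0"}}

```text
t: 16.1
tool_pos: [0.4679, -0.3514, 0.2525]
ee_rot: [0.001, 0.993, 0.114, 0.001]
wrist_force: [-0.8, 0.4, -1.4]
opening: 0.0583
finger_force: 118.5
```

Run:
```python
from plant import ctrl
from h import *
o=ctrl.observe();print(o["tool_pos"],o["ee_rot"],o["wrist_force"],o["q"]);q=o["ee_rot"];print(np.degrees(2*np.arctan2(q[2],q[1])))
for n in("wrist","top","scene"):
  c=ctrl.camera(n);np.savez(n+"8.npz",**{k:c[k] for k in("img","K","extrinsics")})
C=dict(np.load("wrist8.npz"));I=C["img"].astype(int)
h=[.5944,-.3208,.2376]
P=np.array([(30,50,182),(30,-50,182),(54,50,182),(54,-50,182),(-14,50,174.5),(-14,-50,174.5),(75,90,12),(75,-90,12)])/1e3@Rz(h[2]).T+[h[0],h[1],0]
print(fish(C,P).round(0).tolist())
# grey base outline in wrist view & top view: minAreaRect/contour corners
T=np.load("top0.npz")["img"].astype(int)[160:230,270:345]
m=((T.max(2)-T.min(2)<22)&(T.max(2)<125)&(T[...,2]>=T[...,0]-2)).astype(np.uint8)
m=cv2.morphologyEx(m,cv2.MORPH_CLOSE,np.ones((7,7)));m=cv2.morphologyEx(m,cv2.MORPH_OPEN,np.ones((5,5)))
k,l,s,c=cv2.connectedComponentsWithStats(m);j=1+s[1:,4].argmax();cn=max(cv2.findContours((l==j).astype(np.uint8),0,1)[0],key=cv2.contourArea)
print(s[j],(cv2.boxPoints(cv2.minAreaRect(cn))+[270,160]).round(1).tolist())
```

```text
[ 0.46789781 -0.35144187  0.25251103] [6.68416005e-04 9.93457581e-01 1.14197440e-01 7.29244332e-04] [-0.75117596  0.41758072 -1.35070746] [-6.64586592e-01  3.23843640e-01  1.68858773e+00  8.13132854e-05
  1.12718419e+00  6.77280560e-01]
13.114680072836817
[[194.0, -4.0], [324.0, -6.0], [194.0, -31.0], [323.0, -32.0], [196.0, 50.0], [323.0, 49.0], [192.0, 6.0], [326.0, 5.0]]
[  20   16   48   43 1443] [[288.7, 185.9], [330.8, 175.0], [339.4, 208.7], [297.3, 219.5]]
```

Call:
{"name": "step_arm", "arguments": {"deltas": "0 0 0 0 0; 10 0 0 0 0; 20 0 0 0 0; 30 0 0 0 0; 37 0 0 0 0; 42 0 0 0 0; 46 0 0 0 0; 50 0 0 0 0; 54 0 0 0 0; 58 0 0 0 0; 62 0 0 0 0; 62 0 0 0 0", "force": 45}}

```text
t: 17.45
tool_pos: [0.5272, -0.3367, 0.2505]
ee_rot: [-0.001, 0.993, 0.114, -0.001]
wrist_force: [-2.8, 0.4, -4.1]
opening: 0.0581
finger_force: 117.5
```

```bash
cat > st.py <<'E'
from plant import ctrl
from h import *
import sys
n=sys.argv[1]
o=ctrl.observe();q=o["ee_rot"];print(o["t"],o["tool_pos"].round(4),np.degrees(2*np.arctan2(q[2],q[1])).round(2),o["wrist_force"].round(1),o["wrist_torque"].round(2),o["opening"])
for k in("wrist","top","scene"):
  c=ctrl.camera(k);np.savez(k+n+".npz",**{j:c[j] for j in("img","K","extrinsics")})
I=np.load("wrist"+n+".npz")["img"].astype(int)
m=((I[...,2]>1.6*I[...,0])&(I[...,2]>60)).astype(np.uint8);k,l,s,c=cv2.connectedComponentsWithStats(m);j=1+s[1:,4].argmax();print("blue",s[j],c[j].round(1))
E
python3 st.py 9
```

```text
17.45 [ 0.5272 -0.3367  0.2505] 13.12 [-2.8  0.4 -4.1] [0.   0.68 0.19] 0.0581075249907193
blue [  126   111   272   124 22952] [266.6 173.4]
```

Call:
{"name": "step_arm", "arguments": {"deltas": "5 0 0 0 0; 10 0 0 0 0; 15 0 0 0 0; 20 0 0 0 0; 25 0 0 0 0; 30 0 0 0 0; 35 0 0 0 0; 40 -1 0 0 0; 44 -1 0 0 0; 47 -1 0 0 0; 49 -1 0 0 0; 49 -1 0 0 0"}}

```text
t: 18.8
tool_pos: [0.5749, -0.3256, 0.2518]
ee_rot: [0.0, 0.994, 0.114, -0.0]
wrist_force: [-4.5, -1.9, -1.5]
opening: 0.0584
finger_force: 114.7
```

```bash
python3 st.py 10
```

```text
18.8 [ 0.5749 -0.3256  0.2518] 13.07 [-4.5 -1.9 -1.5] [-0.42  1.28 -0.01] 0.05844572542526576
blue [  132   171   260    80 10227] [275.5 211.1]
```

```bash
cat > pr.py <<'E'
from h import *
import sys
n=sys.argv[1];t=np.array(eval(sys.argv[2]));yaw=np.radians(float(sys.argv[3]))
C=dict(np.load("wrist"+n+".npz"))
G=t+[0,0,.0434]
for th in map(float,sys.argv[4:]):
  R=Rz(yaw)@Ry(-np.radians(th))
  P=(np.array([(4,75,0),(4,-75,0),(4,75,132),(4,-75,132),(4,50,112),(4,-50,112)])/1e3-[0,0,.1596])@R.T+G
  print(th,fish(C,P).round(0).tolist())
E
python3 pr.py 8 "[.4679,-.3514,.2525]" 13.6 30
python3 pr.py 9 "[.5272,-.3367,.2505]" 13.6 28 24 20
python3 pr.py 10 "[.5749,-.3256,.2518]" 13.6 12 8 4 0 -4
python3 - <<'E'
import numpy as np,cv2
for n in("8","9","10"):
  I=np.load(f"wrist{n}.npz")["img"].astype(int);m=((I[...,2]>1.6*I[...,0])&(I[...,2]>60))
  print(n,[(r,np.nonzero(m[r])[0][[0,-1]].tolist(),int(m[r].sum())) for r in range(80,255,8) if m[r].any()])
f=lambda I,s:cv2.resize(I[:,:,::-1],s,interpolation=cv2.INTER_CUBIC)
w=f(np.load("wrist10.npz")["img"],(800,600))
cv2.imwrite("pics/w10.png",w)
E
```

```text
30.0 [[172.0, 92.0], [348.0, 91.0], [123.0, 219.0], [399.0, 217.0], [172.0, 191.0], [350.0, 190.0]]
28.0 [[173.0, 98.0], [347.0, 96.0], [123.0, 220.0], [399.0, 218.0], [173.0, 193.0], [349.0, 192.0]]
24.0 [[175.0, 108.0], [345.0, 107.0], [125.0, 222.0], [398.0, 220.0], [174.0, 197.0], [348.0, 196.0]]
20.0 [[177.0, 119.0], [344.0, 118.0], [126.0, 224.0], [396.0, 222.0], [175.0, 201.0], [347.0, 199.0]]
12.0 [[180.0, 141.0], [341.0, 140.0], [128.0, 229.0], [394.0, 226.0], [177.0, 209.0], [345.0, 208.0]]
8.0 [[182.0, 152.0], [339.0, 151.0], [129.0, 231.0], [393.0, 229.0], [178.0, 214.0], [344.0, 212.0]]
4.0 [[183.0, 163.0], [338.0, 162.0], [130.0, 234.0], [392.0, 231.0], [179.0, 218.0], [343.0, 217.0]]
0.0 [[184.0, 174.0], [338.0, 173.0], [131.0, 236.0], [392.0, 234.0], [180.0, 223.0], [342.0, 221.0]]
-4.0 [[185.0, 185.0], [337.0, 183.0], [131.0, 239.0], [391.0, 237.0], [180.0, 228.0], [342.0, 226.0]]
8 [(88, [208, 315], 108), (96, [171, 351], 181), (104, [167, 354], 187), (112, [164, 358], 195), (120, [160, 362], 203), (128, [156, 365], 210), (136, [153, 368], 216), (144, [150, 372], 22
[... 170 characters left out ...]
, (208, [125, 396], 272), (216, [123, 398], 161), (224, [126, 395], 151)]
9 [(112, [226, 333], 92), (120, [203, 346], 131), (128, [181, 352], 172), (136, [176, 356], 180), (144, [167, 361], 192), (152, [166, 365], 200), (160, [159, 370], 209), (168, [159, 374], 215), (176, [148, 376], 225), (184, [152, 381], 230), (192, [154, 384], 231), (200, [147, 388], 184), (208, [147, 391], 208), (216, [146, 395], 248), (224, [126, 394], 155), (232, [130, 201], 72)]
10 [(176, [224, 305], 76), (184, [214, 337], 102), (192, [208, 356], 136), (200, [195, 364], 160), (208, [189, 370], 172), (216, [177, 377], 192), (224, [167, 384], 180), (232, [173, 391], 165), (240, [132, 390], 113), (248, [134, 175], 42)]
```

View pics/w10.png

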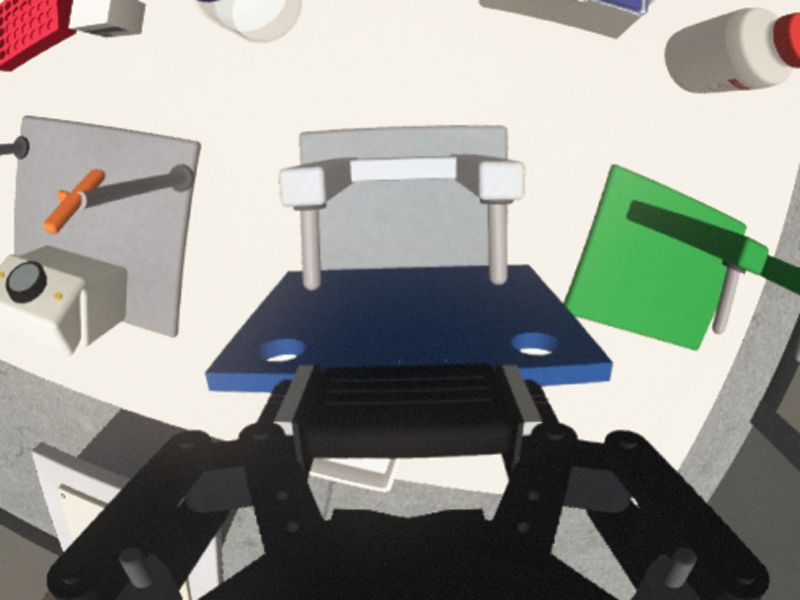

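```bash
cat > fin.py <<'E'
from h import *
from scipy.spatial.transform import Rotation as Ro
C=dict(np.load("wrist10.npz"))
H=np.array([(30,62,182),(30,38,182),(54,62,182),(54,38,182),(30,-38,182),(30,-62,182),(54,-38,182),(54,-62,182),(-14,50,174.4),(-14,-50,174.4),(75,90,12),(75,-90,12)])/1e3
ph=toN([(283,207),(322,206),(280,169),(327,165),(481,201),(523,198),(479,164),(525,160),(312,285),(498,279),(300,131),(507,126)])
w=lambda q:H@Rz(q[2]).T+[q[0],q[1],0]
g=least_squares(lambda q:(fish(C,w(q))-ph).ravel(),[.594,-.32,.24],loss="soft_l1").x
K=np.array([(4,75,132),(4,-75,132),(-4,75,132),(-4,-75,132),(4,75,0),(4,-75,0),(4,50,112),(4,-50,112)])/1e3
pk=toN([(207,375),(611,363),(210,390),(609,379),(289,271),(528,265),(283,349),(535,343)])
Wc=lambda p,M=K:M@Ro.from_euler("ZYX",[p[3],-p[4],p[5]]).as_matrix().T+p[:3]
p=least_squares(lambda p:(fish(C,Wc(p))-pk).ravel(),[.58,-.325,.136,.25,0,0],loss="soft_l1").x
if __name__=="__main__":
    print("hanger",g.round(4),np.degrees(g[2]).round(2),(fish(C,w(g))-ph).round(1).tolist())
    print("carrier",p.round(4),np.degrees(p[3:]).round(2),(fish(C,Wc(p))-pk).round(1).tolist())
    P=Wc(p,np.array([(0,50,112),(0,-50,112),(0,0,0),(0,0,159.6)])/1e3)
    Q=(P-[g[0],g[1],0])@Rz(g[2]);print("holes L,R, origin, G in hanger",Q.round(4).tolist())
    print("TCP in hanger",((np.array([.5749,-.3256,.2518])-[g[0],g[1],0])@Rz(g[2])).round(4))
E
python3 fin.py
```

```text
hanger [ 0.5951 -0.319   0.2527] 14.48 [[-2.1, 1.1], [2.6, 0.1], [-2.3, -4.9], [-2.2, -4.5], [-0.9, 0.7], [2.3, 2.7], [0.4, -6.5], [1.4, -3.5], [0.1, 1.1], [0.3, 2.1], [-1.4, 0.5], [1.3, 0.1]]
carrier [ 0.5766 -0.3255  0.1344  0.257   0.0154 -0.0022] [14.73  0.88 -0.13] [[-0.1, -1.6], [0.4, -0.6], [0.8, 0.6], [-0.4, 1.2], [-0.2, 0.2], [0.0, -0.2], [-0.5, 0.2], [-0.0, -0.2]]
holes L,R, origin, G in hanger [[-0.0214, 0.0486, 0.2463], [-0.021, -0.0514, 0.2465], [-0.0195, -0.0017, 0.1344], [-0.022, -0.0013, 0.294]]
TCP in hanger [-0.0212 -0.0013  0.2518]
```

Call:
{"name": "step_arm", "arguments": {"deltas": "-5 -1 0 0 0; -12 -1 0 0 0; -20 -1 0 0 0; -25 -1 0 0 0; -25 -1 0 0 0; -25 -1 10 0 0; -25 -1 25 0 0; -25 -1 40 0 0; -25 -1 55 0 0; -25 -1 63 0 0; -25 -1 65 0 0; -25 -1 65 0 0; -25 -1 65 0 0"}}

```text
t: 20.25
tool_pos: [0.5509, -0.33, 0.1869]
ee_rot: [0.0, 0.993, 0.114, 0.0]
wrist_force: [0.9, 0.1, -1.3]
opening: 0.0588
finger_force: 114.6
```

```bash
python3 st.py 11
python3 - <<'E'
from fin import *
from plant import ctrl
t=ctrl.observe()["tool_pos"]
C=dict(np.load("wrist11.npz"));p2=p.copy();p2[:3]+=t-[.5749,-.3256,.2518]
P=Wc(p2,np.array([(0,50,112),(0,-50,112)])/1e3);print("holes",((P-[g[0],g[1],0])@Rz(g[2])).round(4).tolist())
print("pred corners",fish(C,Wc(p2)).round(0).tolist())
I=C["img"].astype(int);m=((I[...,2]>1.6*I[...,0])&(I[...,2]>45))
print([(r,np.nonzero(m[r])[0][[0,-1]].tolist(),int(m[r].sum())) for r in range(164,256,6) if m[r].any()])
E
```

```text
20.25 [ 0.5509 -0.33    0.1869] 13.1 [ 0.9  0.1 -1.3] [0.02 0.01 0.01] 0.05879970677881956
blue [  132   169   260    82 11084] [273.6 208.4]
holes [[-0.0458, 0.0503, 0.1815], [-0.0454, -0.0497, 0.1817]]
pred corners [[132.0, 238.0], [391.0, 232.0], [135.0, 250.0], [389.0, 244.0], [185.0, 174.0], [338.0, 169.0], [180.0, 224.0], [342.0, 219.0]]
[(170, [267, 319], 43), (176, [206, 333], 115), (182, [203, 338], 129), (188, [197, 343], 144), (194, [196, 354], 153), (200, [189, 363], 169), (206, [187, 369], 181), (212, [183, 374], 192), (218, [170, 379], 210), (224, [166, 384], 198), (230, [186, 390], 205), (236, [173, 390], 75), (242, [133, 389], 109), (248, [134, 175], 42)]
```

Call:
{"name": "step_arm", "arguments": {"deltas": "8 0 2 0 0; 16 0 3.5 0 0; 24 -0.5 5 0 0; 30 -0.7 6.5 0 0; 36 -0.8 8 0 0; 42 -1 9 0 0; 48 -1.2 10.5 0 0; 53 -1.3 12 0 0; 56 -1.4 12.5 0 0; 56 -1.4 12.5 0 0; 56 -1.4 12.5 0 0"}}

```text
t: 21.5
tool_pos: [0.6045, -0.3157, 0.1737]
ee_rot: [-0.0, 0.993, 0.114, -0.0]
wrist_force: [-0.2, -0.2, -1.7]
opening: 0.0586
finger_force: 114.7
```

```bash
cat > ck.py <<'E'
from fin import *
from plant import ctrl
o=ctrl.observe();t=o["tool_pos"]
p2=p.copy();p2[:3]+=t-[.5749,-.3256,.2518]
P=Wc(p2,np.array([(0,50,112),(0,-50,112)])/1e3);print("holes (if grip unchanged)",((P-[g[0],g[1],0])@Rz(g[2])).round(4).tolist())
print(o["wrist_force"].round(1),o["wrist_torque"].round(2))
E
python3 st.py 12;python3 ck.py
```

```text
21.5 [ 0.6045 -0.3157  0.1737] 13.1 [-0.2 -0.2 -1.7] [-0.02 -0.02  0.01] 0.05855842634538902
blue [ 132  169  261   82 9832] [272.7 209.7]
holes (if grip unchanged) [[0.0097, 0.0507, 0.1683], [0.0101, -0.0493, 0.1686]]
[-0.5  0.3 -3.1] [-0.03 -0.01 -0.  ]
```

Call:
{"name": "step_arm", "arguments": {"deltas": "0 0 1 0 0; 0 0 2 0 0; 0 0 3 0 0; 0 0 3.5 0 0; 0 0 4 0 0; 0 0 4.5 0 0; 0 0 4.5 0 0"}}

```text
t: 22.35
tool_pos: [0.6046, -0.3156, 0.1692]
ee_rot: [-0.0, 0.993, 0.114, -0.0]
wrist_force: [-0.4, 0.4, -2.5]
opening: 0.0583
finger_force: 114.7
```

```bash
python3 st.py 13;python3 ck.py
```

```text
22.35 [ 0.6046 -0.3156  0.1692] 13.1 [-0.4  0.4 -2.5] [ 0.02  0.02 -0.02] 0.05831481853711561
blue [ 132  169  261   82 9835] [271.6 209.7]
holes (if grip unchanged) [[0.0099, 0.0507, 0.1638], [0.0104, -0.0493, 0.164]]
[ 0.2 -0.1 -2.2] [-0.02 -0.03 -0.03]
```

Call:
{"name": "step_arm", "arguments": {"deltas": "0 0 1 0 0; 0 0 1.5 0 0; 0 0 2 0 0; 0 0 2.5 0 0; 0 0 2.5 0 0; 0 0 2.5 0 0"}}

```text
t: 23.1
tool_pos: [0.6049, -0.3158, 0.1679]
ee_rot: [0.0, 0.993, 0.114, 0.0]
wrist_force: [-1.6, 1.0, 5.6]
opening: 0.0584
finger_force: 115.7
```

```bash
python3 st.py 14;python3 ck.py
```

```text
23.1 [ 0.6049 -0.3158  0.1679] 13.1 [-1.6  1.   5.6] [0.31 0.42 0.01] 0.05835836323521699
blue [ 132  170  261   81 9766] [271.3 209.9]
holes (if grip unchanged) [[0.0101, 0.0506, 0.1623], [0.0105, -0.0494, 0.1625]]
[-2.   0.1  5.7] [0.3  0.42 0.06]
```

Call:
{"name": "step_arm", "arguments": {"deltas": "0 0 -1 0 0; 0 0 -1 0 0.75; 0 0 -1 0 0.85; 0 0 -1 0 1; 0 0 -1 0 1; 0 0 -1 0 1; 0 0 -1 0 1; 0 0 -1 0 1"}}

```text
t: 24.05
tool_pos: [0.6047, -0.3157, 0.1678]
ee_rot: [-0.0, 0.993, 0.114, -0.0]
wrist_force: [0.7, 0.8, -0.0]
opening: 0.0856
finger_force: 0.0
```

```bash
python3 st.py 15
```

```text
24.05 [ 0.6047 -0.3157  0.1678] 13.1 [ 0.7  0.8 -0. ] [ 0.05 -0.06  0.04] 0.08564552022167873
blue [ 132  174  261   77 9707] [271.4 212.4]
```

Released and still in place (blob almost unchanged); retreat straight up and check.

Call:
{"name": "step_arm", "arguments": {"deltas": "0 0 -5 0 1; 0 0 -15 0 1; 0 0 -30 0 1; 0 0 -50 0 1; 0 0 -75 0 1; 0 0 -100 0 1; 0 0 -120 0 1; 0 0 -130 0 1; 0 0 -130 0 1; 0 0 -130 0 1"}}

```text
t: 25.2
tool_pos: [0.6043, -0.3155, 0.2975]
ee_rot: [-0.0, 0.993, 0.114, -0.0]
wrist_force: [-0.3, 0.9, 0.1]
opening: 0.085
finger_force: 0.0
```

```bash
python3 st.py 16
python3 - <<'E'
from fin import *
C=dict(np.load("wrist16.npz"));I=C["img"].astype(int);m=((I[...,2]>1.6*I[...,0])&(I[...,2]>45)).astype(np.uint8)
print([(r,np.nonzero(m[r])[0][[0,-1]].tolist(),int(m[r].sum())) for r in range(90,260,5) if m[r].sum()>10])
for th in(-4,0,4):
  for hx in(10,24):
    R=Rz(g[2])@Ry(-np.radians(th));o=np.array([hx,0,164-.2126*(hx-10)])/1e3
    P=((K-[0,0,.112])@Ry(-np.radians(th)).T+o)@Rz(g[2]).T+[g[0],g[1],0]
    print(th,hx,fish(C,P).round(0).tolist())
E
```

```text
25.2 [ 0.6043 -0.3155  0.2975] 13.1 [-0.3  0.9  0.1] [-0.02  0.02  0.01] 0.08497513200895572
blue [ 320    0   82   34 1662] [364.8  12.7]
[(165, [254, 305], 12), (170, [205, 334], 12), (175, [185, 337], 88), (180, [185, 226], 42)]
-4 10 [[185.0, 174.0], [340.0, 171.0], [185.0, 182.0], [339.0, 179.0], [208.0, 155.0], [315.0, 153.0], [213.0, 170.0], [311.0, 167.0]]
-4 24 [[184.0, 160.0], [339.0, 156.0], [185.0, 168.0], [339.0, 164.0], [208.0, 145.0], [315.0, 142.0], [213.0, 156.0], [311.0, 153.0]]
0 10 [[185.0, 176.0], [340.0, 172.0], [185.0, 184.0], [339.0, 180.0], [208.0, 150.0], [316.0, 147.0], [213.0, 170.0], [311.0, 167.0]]
0 24 [[184.0, 161.0], [339.0, 157.0], [185.0, 169.0], [339.0, 165.0], [207.0, 139.0], [315.0, 137.0], [212.0, 156.0], [311.0, 153.0]]
4 10 [[185.0, 177.0], [340.0, 174.0], [186.0, 185.0], [339.0, 181.0], [207.0, 144.0], [316.0, 142.0], [213.0, 170.0], [311.0, 167.0]]
4 24 [[184.0, 162.0], [339.0, 159.0], [185.0, 170.0], [339.0, 167.0], [207.0, 134.0], [315.0, 131.0], [212.0, 156.0], [311.0, 153.0]]
```

```bash
python3 -c "
from plant import ctrl
print(ctrl.sign_off())"
```

```text
the job is handed in; nothing more can be done
None
```

I took the carrier out of the cradle, held it still in the viewing pose for about 2.6 s, hung it on both pegs with the plate outwards, let go, and handed the job in at 25 s; the last wrist image places it upright on the pegs, but the sign-off gave no verdict.

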